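# Load the centrifuge rotor in balance

### The arm

A 6-joint arm with a two-finger parallel gripper is mounted at the origin on a cart in front of the work surface, level with it; the furniture and walls round the work are solid. World frame = base frame: x ahead of the robot, y to its left, z up, the work surface at z = 0. Lengths are in m, angles in rad, forces in N, time in s.
With the tool pointing down it reaches from about 0.35 to 0.975 m from the base axis. Payload 4.9 kg.
Tool frame: the origin (TCP) lies midway between the tips of the shut fingers; the grasp point (between the pads) lies 19 mm behind it; z points along the fingers, y is the line along which they close (so a half turn about z gives the same grasp; the last joint's range is limited). The gripper opens to 85 mm and grips with 20 to 120 N. Pads are 22 mm wide; open, the fingers measure 114 mm over their backs; the gripper's body (76 mm by 85 mm) begins 54 mm behind the grasp point. The pads swing forward as they close: fully open they stand 13 mm farther back than shut.
Start: joints at [-1.374, 0.053, 1.613, -0, 1.476, -0.119], TCP at [0.194, -0.594, 0.231] pointing down, gripper open.
Joint ranges: [-3.01, 3.01], [-1.01, 2.22], [0.06, 2.58], [-1.02, 4.17], [0.09, 2.62], [-3.14, 3.14]. Speed limits (rad/s): [2.57, 2.57, 3.14, 3.14, 3.14, 3.14].

### API

Orientations are given as a unit quaternion [w, x, y, z].
In Python, from plant import state, grab_frame, job_done, cut_out, place_of gives the robot as it stands.
- The arm moves only by the tool jog_arm, never from a script. Its argument "motion" is text: rows parted by semicolons, each of 7 numbers parted by spaces: the opening in per cent of the stroke, from 0 (shut) to 100 (fully open), then the shift along the tool's x, y, z as a fraction of full scale, then the turn, a rotation vector about the tool's x, y, z as a fraction of full scale. A call has exactly 5 rows; each row is the pose to reach, as a shift and turn from the pose commanded when the call began, along the tool's axes at that moment; what a row does not reach only later rows make up. Full scale, the value 1, is 50 cm for a shift and 1.5 rad for a turn. A row lasts 1/8 s, in which the tool goes at most 62.5 mm and 10.7 degrees, less where a joint would pass 70% of its speed; a pose out of reach is approached as far as the arm can. A call with a number of a shift or a turn outside -1 to 1 is refused whole. A call with a gripper value outside its range is refused whole. The fingers move at their own pace and stop on an object; the grip force is fixed at half the most. Time passes only in rows, so rows that repeat a pose let the fingers close, or fill a call up. It gives the time, the measured TCP pose, the force, the opening and the grip force at its end, in the units of the state.
- state(): the state, without advancing time (a new reading comes with each control period).
- grab_frame(name): name is "scene" or "top"; returns a dict with "color" (400x640x3 uint8, red, green, blue), "range_z" (400x640 float32, m along the optical axis (not along the pixel's ray), 0 where there is no reading), "intrinsics" (3x3 intrinsics, pixels), "k1" (the pictures are not rectified: a ray, as slopes to the right and down, at radius r is drawn at 1 + k1 r^2 times it, then the intrinsics apply), "world_from_camera" (4x4, takes a point from camera to world coordinates). Camera axes: x right, y up, looking along -z (the intrinsics and any distortion apply to the point x, -y, -z); pixel columns grow to the right and rows downward; lengths in m; the calibration is good to about 2 mm. A picture is of the moment at which its call begins.
- job_done(): hands the job in; it is judged then, once.
Trained networks look in the newest picture that a camera, given by its name, has taken for a name from the list of things; names that differ only in an ending like _2 or _b are one class to them, and where a whole thing is asked for, a point or a joint stands for the part that bears it (a point fixed in the world has none). Each returns a list of dicts, best first, with "p" (0 to 1); they miss things now and then, are a little off and sometimes report something else, mostly with a low value. They report only what shows in the picture. A call takes as long as a camera call. They do not tell look-alikes from the thing itself.
- cut_out(camera, thing): "pixels" (400x640 bool, what is visible of it).
- place_of(camera, thing): "at" ([x, y, z] in m, in world coordinates, good to about 4 mm: a listed point, or the origin of a listed thing).
The state is a dict: "time": time; "joint_pos": joint angles; "joint_vel": joint speeds; "joint_efforts": joint torques, N m; "tool_pos": TCP position; "tool_rot": TCP orientation; "contact_force": force on the tool from outside, world axes, zero at the start; "ft_torque": the same for the moment, N m; "gripper_width": opening from 0.0 (shut) to 1.0 (fully open); "grasp_force": force on a finger pad.
Only numpy, scipy, OpenCV 4.12 (cv2) and the standard library are available. Lean on these libraries where they do the work, as an engineer would, in place of code of your own. Each camera call takes 0.05 s, during which the arm holds its last target. There are 200 camera calls.

### The job

Load the open bench centrifuge for a balanced run: stand the two 100 ml bottles in the two wide buckets of the rotor, opposite each other, and the two capped 50 ml tubes in the two narrow buckets, each pushed or lowered right down onto the floor of its bucket. Keep the bottles and tubes upright on the way, let go of them all, and leave the small dropper bottle and the little vial standing where they are.

Things in the scene. Friction and masses are not known exactly. Their poses are not given: they have to be found in the camera images.
- bottle_1_mid (a point): First of two equal 100 ml screw-cap bottles standing on the worktop: clear body 56 mm across, 104 mm tall, 0.2 kg, blue ribbed cap. The point is on its axis (z), half-way up: 52 mm above its foot. The body is straight up to 62 mm, then tapers; grip the cap, 37 mm across, 83 to 104 mm above the foot. The bottles are interchangeable.
- bottle_2_mid (a point): Second 100 ml screw-cap bottle, same size and point as the first. The samples stand in a loose row at the front of the worktop, close before two scissor jacks whose green top plates, 170 mm above the worktop, begin 50 mm or more beyond the samples' axes; on the left-hand plate, set back 20 mm, stands a roller pump reaching 295 mm above the worktop: carry things round in front of it.
- tube_1_mid (a point): First of two equal 50 ml tubes standing on their skirts on the worktop: slim clear body 29 mm across, 112 mm tall, 0.03 kg, blue cap. The point is on its axis (z), half-way up: 56 mm above its foot. Grip the cap, 34 mm across, 98 to 112 mm above the foot. The tubes are interchangeable.
- tube_2_mid (a point): Second 50 ml tube, same size and point as the first.
- wide_bucket_1 (a point): One of the two wide buckets of the rotor; the point is the centre of its mouth, on its axis, z up. Upright round metal cup, bore 66 mm, flared over the top 18 mm to a mouth 77 mm across (rim 83 mm outside); its floor lies 58 mm below this point.
- wide_bucket_2 (a point): The other wide bucket, same size and point, opposite the first. The rotor is a cross of four buckets, their axes 72 mm from its own axis, the wide pair and the narrow pair a quarter turn apart. It stands at any angle and turns, with a little friction (0.08 N m), if pushed.
- narrow_bucket_1 (a point): One of the two narrow buckets of the rotor; the point is the centre of its mouth, on the bucket's axis, z up. Bore 39 mm, flared over the top 18 mm to a mouth 53 mm across (rim 59 mm outside); its floor lies 70 mm below this point.
- narrow_bucket_2 (a point): The other narrow bucket, same size and point, opposite the first. The rotor sits in the round bowl, 235 mm across, of a white case 284 x 256 x 146 mm centred on the rotor axis; the case's flat top is 6 mm above the bucket mouths and nothing of the centrifuge is higher (its lid lies aside).
- dropper_mid (a point): Small brown dropper bottle with a black rubber bulb, 33 mm across, 102 mm tall, standing among the samples, to be left alone. The point is on its axis 50 mm above its foot.
- vial_mid (a point): Little screw-cap vial, 28 mm across, 60 mm tall, standing among the samples, to be left alone. The point is on its axis 30 mm above its foot.
Not all that is in view belongs to the job. What is shaped like the part that bears tube_2_mid but orange is not meant.

How it is judged:
By the outcome, as a careful person would: the job done as asked, in the order asked, and still so for the second after the job is handed in, with the robot touching nothing.
It also fails if it takes over 125 s, if anything falls off the work surface, if the arm or the gripper's body presses on something with over 40 N, if the wrist force passes 120 N, or if a joint passes its speed limit or range.

## Working session

There is one attempt and no reset: what is moved stays moved. The work goes in short steps, Python scripts to look and compute and a tool call to move; the robot and the scene stay as the last step left them, time stands still between calls to the robot, and variables do not carry over. Pictures are saved under pics/ and viewed, at most 16 in all, crops included, and the job is handed in when it is done.

Besides the shell and the picture viewer there is one more tool, called after "Request:" by a JSON object that holds its "name" and its "arguments", one argument or row to a line. jog_arm: Moves the arm, as the interface text tells. Shift numbers are shares of 50 cm and turn numbers shares of 1.5 rad, none past 1 either way. Its arguments: {"type":"object","properties":{"motion":{"type":"string"}},"required":["motion"]}

```bash
mkdir -p pics
cat > h.py <<'E'
import numpy as np, cv2
from plant import *
def pts(f):
    K=np.array(f["intrinsics"]);k=f["k1"];z=f["range_z"]
    v,u=np.mgrid[0:400,0:640].astype(float)
    p=cv2.undistortPoints(np.stack([u,v],-1).reshape(-1,1,2),K,np.array([k,0,0,0,0.])).reshape(400,640,2)
    P=np.stack([p[...,0]*z,-p[...,1]*z,-z,np.ones_like(z)],-1)
    W=(P@np.array(f["world_from_camera"]).T)[...,:3]; W[z==0]=np.nan
    return W
E
python3 - <<'E'
from h import *
print(state())
for c in("scene","top"):
    f=grab_frame(c); cv2.imwrite(f"pics/{c}0.png",f["color"][...,::-1]); print(c,np.round(f["world_from_camera"],3).tolist(),f["k1"],np.array(f["intrinsics"]).tolist())
    np.save(c+"W.npy",pts(f));np.save(c+"C.npy",f["color"])
    for t in("bottle_1_mid","tube_1_mid","wide_bucket_1","narrow_bucket_1","dropper_mid","vial_mid"):
        print(t,[(round(d["p"],2),np.round(d["at"],3).tolist()) for d in place_of(c,t)])
print(state()["time"])
E
```

```text
{'time': 0.0, 'joint_pos': array([-1.37402285e+00,  5.33466160e-02,  1.61431112e+00,  2.44280921e-05,
        1.47598695e+00, -1.19045261e-01]), 'joint_vel': array([ 0.00164184, -0.0005851 ,  0.00106287,  0.00086787, -0.00026179,
       -0.00048971]), 'joint_efforts': array([-1.60863412e-03, -3.93684340e+01, -3.70178175e+01, -3.13030005e-04,
        6.93973299e-03,  1.48626276e-05]), 'tool_pos': array([ 0.19397853, -0.59347732,  0.23005914]), 'tool_rot': array([-1.02571509e-03,  9.87557865e-01,  1.57252693e-01, -2.77163955e-05]), 'contact_force': array([-0.73225642, -0.68389505, -0.56218105]), 'ft_torque': array([-0.030459  ,  0.01021426, -0.0493585 ]), 'grasp_force': 0.0, 'gripper_width': 1.0015216240882252}
scene [[0.486, 0.483, -0.729, -0.664], [-0.874, 0.251, -0.416, -0.745], [-0.018, 0.839, 0.544, 1.007], [0.0, 0.0, 0.0, 1.0]] -0.09464564609190611 [[519.371551084033, 0.0, 308.7316365994397], [0.0, 519.371551084033, 192.3761285780552], [0.0, 0.0, 1.0]]
bottle_1_mid [(0.73, [0.428, -0.133, 0.053])]
tube_1_mid [(0.61, [0.408, -0.268, 0.054])]
wide_bucket_1 [(0.96, [0.594, 0.303, 0.139]), (0.84, [0.478, 0.221, 0.14])]
narrow_bucket_1 [(0.86, [0.58, 0.202, 0.138])]
dropper_mid [(0.56, [0.48, -0.346, 0.051])]
vial_mid [(0.66, [0.48, -0.209, 0.032])]
top [[0.021, 0.998, -0.061, 0.444], [-1.0, 0.02, -0.014, -0.04], [-0.013, 0.061, 0.998, 1.235], [0.0, 0.0, 0.0, 1.0]] 0.0158903658631644 [[442.3473417936664, 0.0, 325.6755426436649], [0.0, 442.3473417936664, 198.37736134945305], [0.0, 0.0, 1.0]]
bottle_1_mid [(0.85, [0.428, -0.131, 0.049])]
tube_1_mid [(0.59, [0.411, -0.264, 0.057])]
wide_bucket_1 [(0.89, [0.474, 0.216, 0.141]), (0.66, [0.598, 0.302, 0.141])]
narrow_bucket_1 [(0.63, [0.501, 0.32, 0.138]), (0.54, [0.599, 0.298, 0.14]), (0.36, [0.428, -0.035, 0.054])]
dropper_mid [(0.72, [0.478, -0.349, 0.047])]
vial_mid [(0.43, [0.479, -0.21, 0.031])]
0.7
```

View pics/top0.png

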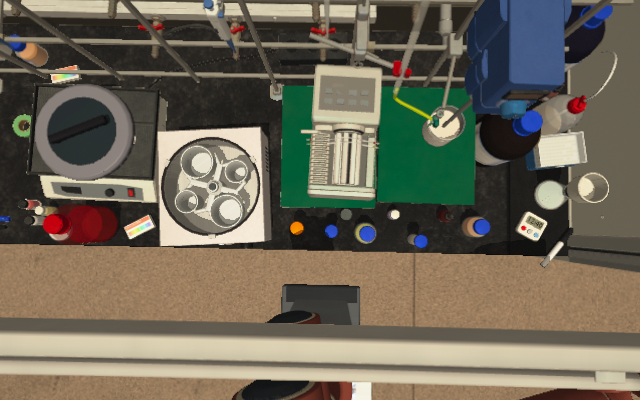

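View pics/scene0.png

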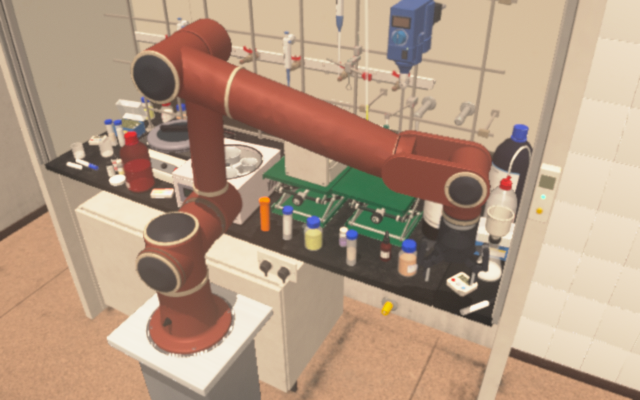

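The top view shows these samples from left to right: an orange decoy tube (297,228), blue tube (331,231), bottle (366,232), vial (394,214), tube (420,241), dropper (444,213) and bottle (481,227). A grey item sits at (346,214). The rotor is at (211,186), with its wide buckets at (197,162) and (227,207) and its narrow ones at (237,172) and (187,202). Next I'll measure the caps and bucket rims.

```bash
cat >> h.py <<'E'
def caps(f=None,lo=0.085,hi=0.125):
    f=f or grab_frame("top"); W=pts(f); hsv=cv2.cvtColor(f["color"],cv2.COLOR_RGB2HSV)
    m=((hsv[...,0]>100)&(hsv[...,0]<125)&(hsv[...,1]>130)&(hsv[...,2]>60)).astype(np.uint8)
    n,l,s,c=cv2.connectedComponentsWithStats(m); out=[]
    for i in range(1,n):
        if s[i,4]<40: continue
        w=W[l==i]; w=w[np.isfinite(w[:,2])]
        if len(w)<10: continue
        h=np.percentile(w[:,2],85); t=w[w[:,2]>h-0.006]
        out.append((c[i].round().tolist(),int(s[i,4]),len(t),((t.max(0)+t.min(0))/2).round(4).tolist(),np.median(t,0).round(4).tolist()))
    return out
def rim(f=None):
    f=f or grab_frame("top"); W=pts(f)
    g=(np.abs(W[...,0]-.537)<.13)&(np.abs(W[...,1]-.26)<.13)
    return f,W,g
E
python3 - <<'E'
from h import *
from scipy.optimize import least_squares
f=grab_frame("top")
for o in caps(f): print(o)
_,W,g=rim(f)
p=W[g]; print("z hist",np.histogram(p[:,2],np.arange(0.02,.16,.01)))
# case top outline
t=p[p[:,2]>.1435]
q=p[(p[:,2]>.130)&(p[:,2]<.1435)&(np.hypot(p[:,0]-.537,p[:,1]-.26)<.112)]
print(len(q))
R={0:.040,1:.028}
def res(a):
    cx,cy,th=a; d=[]
    for k in range(4):
        c=np.array([cx,cy])+.072*np.array([np.cos(th+k*np.pi/2),np.sin(th+k*np.pi/2)])
        d.append(np.abs(np.hypot(*(q[:,:2]-c).T)-R[k%2]))
    return np.min(d,0)
s=min((least_squares(res,[.537,.26,th],loss="soft_l1",f_scale=.002) for th in np.arange(.4,.9,.1)),key=lambda s:s.cost)
print(s.x,np.median(res(s.x)),len(q))
for k in range(4): print(k%2,s.x[:2]+.072*np.array([np.cos(s.x[2]+k*np.pi/2),np.sin(s.x[2]+k*np.pi/2)]))
c=cv2.resize(f["color"][180:260,270:510],None,fx=3,fy=3);cv2.imwrite("pics/c1.png",c[...,::-1])
print(np.nanmedian(W[205:209,380:460],axis=(0,1)), [np.round(W[r,420],3).tolist() for r in range(196,214,2)],[np.round(W[r,330],3).tolist() for r in range(196,214,2)])
print(np.round(W[198:202,320:360:6].reshape(-1,3)[:8],3).tolist(), W[214,346],W[214,394])
E
```

```text
([505.0, 59.0], 1422, 544, [0.6794, -0.2837, 0.689], [0.6645, -0.2573, 0.6893])
([566.0, 11.0], 99, 99, [0.719, -0.3284, 0.6888], [0.7204, -0.3291, 0.6869])
([585.0, 10.0], 66, 17, [0.8747, -0.5306, 0.3993], [0.9221, -0.5827, 0.3044])
([598.0, 18.0], 329, 177, [0.8713, -0.5568, 0.4015], [0.9087, -0.6113, 0.3025])
([17.0, 46.0], 107, 54, [0.8552, 0.7228, 0.2196], [0.8977, 0.7923, 0.1061])
([486.0, 58.0], 58, 55, [0.6802, -0.2519, 0.6246], [0.6861, -0.2534, 0.6178])
([477.0, 79.0], 148, 41, [0.6671, -0.2495, 0.6098], [0.6659, -0.2488, 0.6088])
([517.0, 116.0], 1112, 292, [0.6118, -0.2901, 0.6358], [0.612, -0.2883, 0.6323])
([530.0, 161.0], 131, 39, [0.6328, -0.5743, 0.0506], [0.6309, -0.5737, 0.0496])
([5.0, 218.0], 51, 41, [0.4468, 0.8627, 0.0172], [0.4467, 0.8616, 0.0166])
([482.0, 226.0], 210, 195, [0.4514, -0.4221, 0.1051], [0.4513, -0.4214, 0.1045])
([331.0, 232.0], 141, 127, [0.4281, -0.0394, 0.1148], [0.4278, -0.0393, 0.1131])
([367.0, 233.0], 180, 175, [0.4274, -0.1311, 0.1055], [0.4273, -0.1309, 0.1047])
([421.0, 241.0], 147, 130, [0.4103, -0.2665, 0.1143], [0.4102, -0.266, 0.
[... 417 characters left out ...]
00114743] [[0.52, -0.252, 0.168], [0.515, -0.252, 0.17], [0.51, -0.252, 0.169], [0.505, -0.252, 0.17], [0.509, -0.285, 0.003], [0.504, -0.286, -0.001], [0.498, -0.285, 0.004], [0.493, -0.286, -0.002], [0.487, -0.286, 0.001]] [[0.51, -0.036, 0.255], [0.51, -0.035, 0.176], [0.506, -0.035, 0.167], [0.501, -0.036, 0.168], [0.496, -0.036, 0.17], [0.491, -0.036, 0.17], [0.493, -0.035, 0.004], [0.488, -0.035, 0.004], [0.482, -0.035, 0.003]]
[[0.51, -0.011, 0.17], [0.51, -0.026, 0.17], [0.51, -0.04, 0.182], [0.509, -0.054, 0.197], [0.509, -0.068, 0.207], [0.508, -0.081, 0.224], [0.508, -0.094, 0.236], [0.508, -0.011, 0.174]] [ 0.47656781 -0.07909762  0.03236736] [ 0.47842535 -0.20501679  0.06192558]
```

View pics/c1.png

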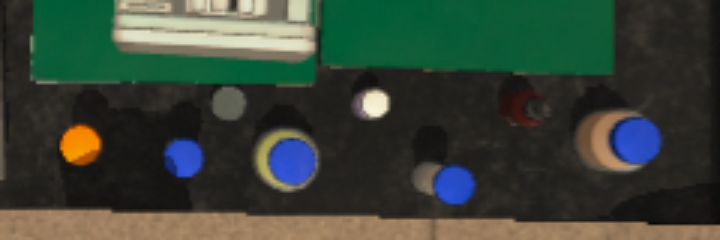

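Request:
{"name": "jog_arm", "arguments": {
  "motion": "60 0.15 -0.04 -0.005 0 0 0.05; 60 0.3 -0.08 -0.01 0 0 0.1; 60 0.42 -0.12 -0.015 0 0 0.15; 60 0.52 -0.145 -0.02 0 0 0.2106; 60 0.596 -0.167 -0.02 0 0 0.2106"
}}

```text
time: 1.38
tool_pos: [0.4531, -0.4209, 0.2419]
tool_rot: [0.0, 1.0, -0.0, 0.0]
contact_force: [0.8, -0.8, -0.8]
gripper_width: 0.595
grasp_force: 0.0
```

Request:
{"name": "jog_arm", "arguments": {
  "motion": "60 0 0 0 0 0 0; 60 0 0 0 0 0 0; 60 0 0 0 0 0 0; 60 0 0 0 0 0 0; 60 0 0 0 0 0 0"
}}

```text
time: 2.0
tool_pos: [0.4508, -0.4228, 0.2413]
tool_rot: [0.0, 1.0, -0.001, -0.0]
contact_force: [0.6, 0.6, -0.1]
gripper_width: 0.599
grasp_force: 0.0
```

Request:
{"name": "jog_arm", "arguments": {
  "motion": "60 0 0 0.1 0 0 0; 60 0 0 0.2 0 0 0; 60 0 0 0.28 0 0 0; 60 0 0 0.326 0 0 0; 60 0 0 0.326 0 0 0"
}}

```text
time: 2.62
tool_pos: [0.45, -0.421, 0.0758]
tool_rot: [-0.002, 1.0, -0.0, -0.002]
contact_force: [-1.0, 0.2, -1.2]
gripper_width: 0.601
grasp_force: 0.1
```

Request:
{"name": "jog_arm", "arguments": {
  "motion": "30 0 0 0 0 0 0; 20 0 0 0 0 0 0; 10 0 0 0 0 0 0; 0 0 0 0 0 0 0; 0 0 0 0 0 0 0"
}}

```text
time: 3.25
tool_pos: [0.4521, -0.4231, 0.0801]
tool_rot: [0.001, 1.0, -0.0, 0.001]
contact_force: [-1.0, 0.6, 5.1]
gripper_width: 0.418
grasp_force: 56.4
```

Request:
{"name": "jog_arm", "arguments": {
  "motion": "0 0 0 -0.06 0 0 0; 0 0 0 -0.15 0 0 0; 0 0 0 -0.25 0 0 0; 0 -0.03 0 -0.34 0 0 0; 0 -0.084 0 -0.38 0 0 0"
}}

```text
time: 3.88
tool_pos: [0.41, -0.4224, 0.2713]
tool_rot: [0.001, 1.0, 0.001, 0.001]
contact_force: [0.3, -0.6, -3.5]
gripper_width: 0.419
grasp_force: 54.9
```

Request:
{"name": "jog_arm", "arguments": {
  "motion": "0 0 -0.08 0 0 0 0; 0 0 -0.18 0 0 0 0; 0 0 -0.28 0 0 0 0; 0 0 -0.38 0 0 0 0; 0 0 -0.48 0 0 0 0"
}}

```text
time: 4.5
tool_pos: [0.4088, -0.1801, 0.2672]
tool_rot: [-0.001, 1.0, -0.0, -0.001]
contact_force: [0.8, -0.1, -1.3]
gripper_width: 0.418
grasp_force: 55.0
```

Request:
{"name": "jog_arm", "arguments": {
  "motion": "0 0 -0.1 0 0 0 0; 0 0 -0.2 0 0 0 0; 0 0 -0.3 0 0 0 0; 0 0 -0.4 0 0 0 0; 0 0 -0.5 0 0 0 0"
}}

```text
time: 5.12
tool_pos: [0.4086, 0.0697, 0.2674]
tool_rot: [-0.0, 1.0, 0.0, -0.001]
contact_force: [0.5, 0.3, -1.9]
gripper_width: 0.416
grasp_force: 55.0
```

Request:
{"name": "jog_arm", "arguments": {
  "motion": "0 0.03 -0.1 0 0 0 0; 0 0.08 -0.2 0 0 0 0; 0 0.16 -0.28 0 0 0 0; 0 0.26 -0.36 0 0 0 0; 0 0.34 -0.44 0 0 0 0"
}}

```text
time: 5.75
tool_pos: [0.5802, 0.2894, 0.2668]
tool_rot: [0.0, 1.0, 0.0, -0.001]
contact_force: [-0.1, -0.9, -0.9]
gripper_width: 0.416
grasp_force: 55.0
```

Request:
{"name": "jog_arm", "arguments": {
  "motion": "0 0.033 -0.021 0 0 0 0; 0 0.033 -0.021 0 0 0 0; 0 0.033 -0.021 0 0 0 0; 0 0.033 -0.021 0 0 0 0; 0 0.033 -0.021 0 0 0 0"
}}

```text
time: 6.38
tool_pos: [0.5956, 0.2979, 0.2688]
tool_rot: [-0.0, 1.0, -0.0, 0.0]
contact_force: [0.1, -0.4, -2.9]
gripper_width: 0.414
grasp_force: 59.0
```

```bash
python3 - <<'E'
from h import *
print(state()["tool_pos"])
for c in("scene","top"):
    f=grab_frame(c); a=f["color"][120:260,150:330] if c=="scene" else f["color"][110:260,140:290]
    cv2.imwrite(f"pics/{c}2.png",cv2.resize(a,None,fx=3,fy=3)[...,::-1])
E
python3 -c "
import cv2,numpy as np
a=cv2.imread('pics/scene2.png');b=cv2.imread('pics/top2.png');h=max(a.shape[0],b.shape[0])
p=lambda i:cv2.copyMakeBorder(i,0,h-i.shape[0],0,0,cv2.BORDER_CONSTANT)
c=np.hstack([p(a),p(b)]);cv2.imwrite('pics/j2.png',cv2.resize(c,None,fx=.8,fy=.8))"
```

```text
[0.59556805 0.29787641 0.26880078]
```

View pics/j2.png

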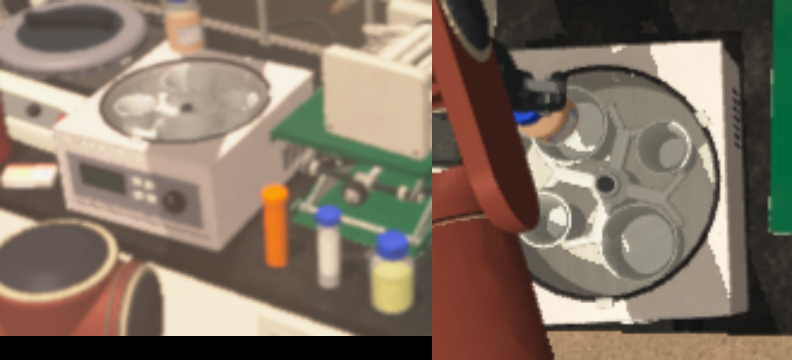

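The bottle hangs upright over the far wide bucket and the rotor hasn't turned, so I'm lowering it.

Request:
{"name": "jog_arm", "arguments": {
  "motion": "0 0 0 0.05 0 0 0; 0 0 0 0.1 0 0 0; 0 0 0 0.14 0 0 0; 0 0 0 0.17 0 0 0; 0 0 0 0.19 0 0 0"
}}

```text
time: 7.1
tool_pos: [0.5959, 0.2983, 0.1725]
tool_rot: [0.0, 1.0, -0.0, -0.0]
contact_force: [0.1, -0.2, -2.8]
gripper_width: 0.417
grasp_force: 59.1
```

Request:
{"name": "jog_arm", "arguments": {
  "motion": "0 0 0 0.01 0 0 0; 0 0 0 0.016 0 0 0; 0 0 0 0.022 0 0 0; 0 0 0 0.026 0 0 0; 0 0 0 0.026 0 0 0"
}}

```text
time: 7.72
tool_pos: [0.5968, 0.2986, 0.1626]
tool_rot: [-0.0, 1.0, -0.0, 0.001]
contact_force: [-2.3, -0.5, 5.2]
gripper_width: 0.418
grasp_force: 60.2
```

Request:
{"name": "jog_arm", "arguments": {
  "motion": "0 0 0 0.003 0 0 0; 0 0 0 0.004 0 0 0; 0 0 0 0.004 0 0 0; 0 0 0 0.004 0 0 0; 0 0 0 0.004 0 0 0"
}}

```text
time: 8.35
tool_pos: [0.5973, 0.2986, 0.1626]
tool_rot: [-0.0, 1.0, -0.0, 0.002]
contact_force: [-4.3, -2.1, 11.6]
gripper_width: 0.414
grasp_force: 61.4
```

Request:
{"name": "jog_arm", "arguments": {
  "motion": "60 0 0 0 0 0 0; 60 0 0 0 0 0 0; 60 0 0 0 0 0 0; 60 0 0 -0.03 0 0 0; 60 0 0 -0.1 0 0 0"
}}

```text
time: 8.98
tool_pos: [0.5949, 0.2979, 0.207]
tool_rot: [0.001, 1.0, -0.0, -0.002]
contact_force: [0.7, 0.3, 1.0]
gripper_width: 0.602
grasp_force: 0.0
```

Request:
{"name": "jog_arm", "arguments": {
  "motion": "60 0 0 -0.1 0 0 0; 60 -0.08 0.06 -0.12 0 0 0; 60 -0.18 0.12 -0.12 0 0 0; 60 -0.28 0.16 -0.12 0 0 0; 60 -0.372 0.22 -0.12 0 0 0"
}}

```text
time: 9.6
tool_pos: [0.4086, 0.1879, 0.2695]
tool_rot: [-0.0, 1.0, 0.0, 0.001]
contact_force: [-0.1, -0.8, 0.5]
gripper_width: 0.601
grasp_force: 0.0
```

Request:
{"name": "jog_arm", "arguments": {
  "motion": "60 0 0.12 0 0 0 0; 60 0 0.24 0 0 0 0; 60 0 0.36 0 0 0 0; 60 0 0.48 0 0 0 0; 60 0 0.58 0 0 0 0"
}}

```text
time: 10.22
tool_pos: [0.4098, -0.1038, 0.2698]
tool_rot: [0.001, 1.0, -0.001, 0.001]
contact_force: [0.2, -0.0, 0.2]
gripper_width: 0.597
grasp_force: 0.0
```

Run:
```python
from h import *
f=grab_frame("top"); print(state()["tool_pos"],state()["tool_rot"])
for o in caps(f):
    if o[0][1]>130 and o[3][0]<.7: print(o)
cv2.imwrite("pics/t3.png",cv2.resize(f["color"][110:260,140:380],None,fx=3,fy=3)[...,::-1])
```

```text
[ 0.40948837 -0.10841238  0.26961337] [ 2.63366832e-03  9.99991169e-01 -3.21131545e-03  6.43512642e-04]
([191.0, 159.0], 225, 204, [0.5965, 0.3008, 0.1877], [0.5961, 0.3002, 0.1865])
([530.0, 161.0], 133, 43, [0.6328, -0.5745, 0.0489], [0.6314, -0.5745, 0.0478])
([5.0, 218.0], 51, 46, [0.4468, 0.8621, 0.0161], [0.4467, 0.8625, 0.0157])
([329.0, 231.0], 88, 83, [0.4294, -0.0342, 0.3375], [0.4329, -0.034, 0.1134])
([421.0, 241.0], 131, 113, [0.4103, -0.2654, 0.1136], [0.4106, -0.2662, 0.1129])
```

View pics/t3.png

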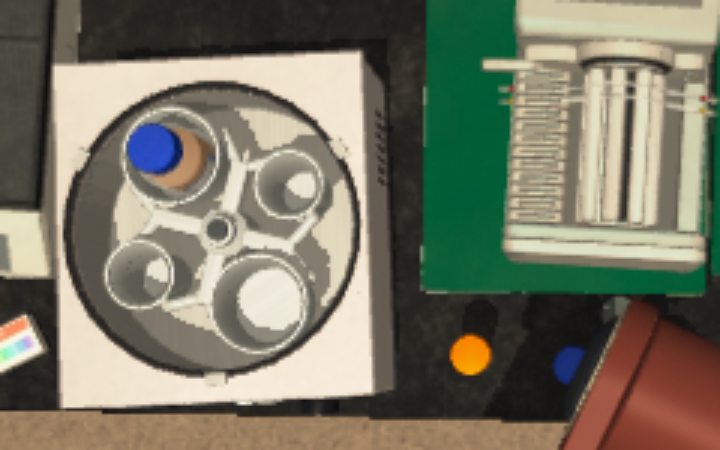

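The first bottle is seated: its top is at 0.1865, against 0.186 expected. Now the second bottle.

Request:
{"name": "jog_arm", "arguments": {
  "motion": "60 0.036 0.045 0.02 0 0 0; 60 0.036 0.045 0.12 0 0 0; 60 0.036 0.045 0.22 0 0 0; 60 0.036 0.045 0.31 0 0 0; 60 0.036 0.045 0.37 0 0 0"
}}

```text
time: 10.9
tool_pos: [0.4374, -0.1329, 0.0968]
tool_rot: [0.012, 1.0, 0.001, 0.01]
contact_force: [-7.5, -16.1, 102.1]
gripper_width: 0.606
grasp_force: 51.1
```

Request:
{"name": "jog_arm", "arguments": {
  "motion": "60 0 0 0.01 0 0 0; 60 0 0 0.01 0 0 0; 0 0 0 0.01 0 0 0; 0 0 0 0.01 0 0 0; 0 0 0 0.01 0 0 0"
}}

```text
time: 11.52
tool_pos: [0.4497, -0.135, 0.1058]
tool_rot: [0.013, 1.0, -0.0, 0.025]
contact_force: [3.6, -0.9, 73.4]
gripper_width: 0.017
grasp_force: 76.4
```

Request:
{"name": "jog_arm", "arguments": {
  "motion": "0 0 0 0 0 0 0; 0 0 0 -0.08 0 0 0; 0 0 0 -0.18 0 0 0; 0 -0.017 0 -0.29 0 0 0; 0 -0.034 0 -0.38 0 0 0"
}}

```text
time: 12.15
tool_pos: [0.4112, -0.124, 0.2721]
tool_rot: [0.001, 1.0, 0.0, 0.002]
contact_force: [-0.1, 0.0, 0.1]
gripper_width: -0.003
grasp_force: 0.0
```

Something pushed back with about 100 N and the grasp missed, so I need to look.

Run:
```python
from h import *
f=grab_frame("top"); s=state(); print(s["tool_pos"],s["time"],s["joint_pos"])
for o in caps(f):
    if o[0][1]>150 and o[3][0]<.7: print(o)
a=f["color"][150:260,270:510]
g=grab_frame("scene"); b=g["color"][150:300,230:470]
cv2.imwrite("pics/x4.png",cv2.resize(np.vstack([a,b]),None,fx=2.25,fy=2.25,interpolation=2)[...,::-1])
for c in ("top","scene"):
  print([(round(d["p"],2),np.round(d["at"],3).tolist()) for d in place_of(c,"bottle_1_mid")])
```

```text
[ 0.41280405 -0.1251386   0.27903173] 12.2 [-4.67046298e-01 -4.70647285e-01  1.98238441e+00 -2.54746396e-04
  1.61622797e+00  1.10372733e+00]
([191.0, 159.0], 225, 197, [0.5966, 0.3002, 0.188], [0.5963, 0.3008, 0.1868])
([530.0, 161.0], 133, 36, [0.6318, -0.5733, 0.0522], [0.632, -0.5737, 0.0507])
([5.0, 218.0], 51, 45, [0.4467, 0.8637, 0.0175], [0.4468, 0.8612, 0.0168])
([330.0, 232.0], 131, 125, [0.4281, -0.0369, 0.1139], [0.4283, -0.0371, 0.1129])
[(0.19, [0.5, 0.32, 0.138])]
[(0.82, [0.428, -0.124, 0.055])]
```

View pics/x4.png

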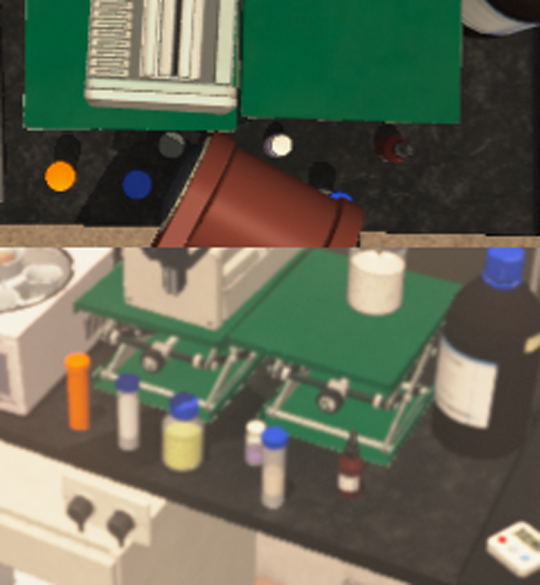

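The bottle still stands. I had read the tool's y while it was still overshooting, so I came down about 7 mm off and a fingertip landed on the cap. From here I'll use commanded positions and let the arm settle. Next I measure the bottle again with the scene camera, using the known tubes to check for bias.

Run:
```python
from h import *
g=grab_frame("scene"); W=pts(g); hsv=cv2.cvtColor(g["color"],cv2.COLOR_RGB2HSV)
m=((hsv[...,0]>100)&(hsv[...,0]<125)&(hsv[...,1]>120)&(hsv[...,2]>60)).astype(np.uint8)
n,l,s,c=cv2.connectedComponentsWithStats(m)
for i in range(1,n):
    w=W[l==i]; w=w[np.isfinite(w[:,2])]
    if s[i,4]<25 or len(w)<10 : continue
    h=np.percentile(w[:,2],90); t=w[w[:,2]>h-.004]
    if .35<t[:,0].mean()<.65 and -.5<t[:,1].mean()<.4: print(c[i].round(),s[i,4],len(t),h.round(4),((np.percentile(t,97,axis=0)+np.percentile(t,3,axis=0))/2).round(4),np.ptp(t,axis=0).round(3))
s=state(); print(s["tool_pos"],s["contact_force"])
```

```text
[227. 143.] 55 28 0.1861 [0.5933 0.2933 0.1849] [0.034 0.025 0.006]
[312. 222.] 83 48 0.1034 [ 0.4208 -0.1333  0.1024] [0.039 0.026 0.007]
[352. 234.] 88 53 0.1131 [ 0.4075 -0.2702  0.1119] [0.035 0.031 0.008]
[ 0.41093303 -0.12392429  0.26838094] [ 0.3238593  -0.15922365 -0.35383674]
```

Request:
{"name": "jog_arm", "arguments": {
  "motion": "60 0 -0.1 0 0 0 0; 60 0 -0.2 0 0 0 0; 60 0 -0.3 0 0 0 0; 60 0 -0.4 0 0 0 0; 60 0 -0.4 0 0 0 0"
}}

```text
time: 13.02
tool_pos: [0.4098, 0.0785, 0.2662]
tool_rot: [-0.0, 1.0, 0.003, -0.002]
contact_force: [0.6, -0.6, -0.5]
gripper_width: 0.602
grasp_force: 0.0
```

Run:
```python
from h import *
f=grab_frame("top"); s=state(); print(s["tool_pos"],s["time"])
for o in caps(f):
    if o[0][1]>150 and o[3][0]<.7: print(o)
cv2.imwrite("pics/x5.png",cv2.resize(f["color"][180:260,270:510],None,fx=3,fy=3)[...,::-1])
print([(round(d["p"],2),np.round(d["at"],3).tolist()) for d in place_of("top","bottle_1_mid")],state()["tool_pos"])
```

```text
[0.41006633 0.07701844 0.26636669] 13.075
([191.0, 159.0], 225, 197, [0.5966, 0.3009, 0.1879], [0.5961, 0.3003, 0.1871])
([530.0, 161.0], 132, 35, [0.6327, -0.5742, 0.052], [0.6338, -0.5732, 0.0506])
([5.0, 218.0], 51, 43, [0.4468, 0.8624, 0.0174], [0.4467, 0.8623, 0.0167])
([331.0, 231.0], 150, 128, [0.4281, -0.0368, 0.1142], [0.4282, -0.0369, 0.1132])
([363.0, 233.0], 178, 171, [0.4272, -0.121, 0.1055], [0.4269, -0.1209, 0.1046])
([421.0, 241.0], 149, 131, [0.4102, -0.2639, 0.1139], [0.4102, -0.2641, 0.1128])
[(0.93, [0.429, -0.122, 0.049]), (0.54, [0.473, 0.217, 0.139])] [0.41031677 0.07605444 0.26663681]
```

Request:
{"name": "jog_arm", "arguments": {
  "motion": "65 0.01 0.1 0 0 0 0; 65 0.02 0.2 0 0 0 0; 65 0.034 0.3 0 0 0 0; 65 0.034 0.393 0 0 0 0; 65 0.034 0.393 0 0 0 0"
}}

```text
time: 13.75
tool_pos: [0.4269, -0.1243, 0.2673]
tool_rot: [-0.0, 1.0, -0.004, -0.001]
contact_force: [0.0, 0.9, 0.0]
gripper_width: 0.65
grasp_force: 0.0
```

Request:
{"name": "jog_arm", "arguments": {
  "motion": "65 0 0 0 0 0 0; 65 0 0 0.08 0 0 0; 65 0 0 0.16 0 0 0; 65 0 0 0.22 0 0 0; 65 0 0 0.25 0 0 0"
}}

```text
time: 14.38
tool_pos: [0.4269, -0.1194, 0.1412]
tool_rot: [-0.001, 1.0, 0.001, -0.001]
contact_force: [-0.6, 0.1, 0.9]
gripper_width: 0.649
grasp_force: 0.0
```

Run:
```python
from h import *
f=grab_frame("scene"); s=state(); print(s["tool_pos"],s["contact_force"])
cv2.imwrite("pics/s6.png",cv2.resize(f["color"][160:280,250:400],None,fx=4,fy=4)[...,::-1])
```

```text
[ 0.42641481 -0.11922373  0.14006337] [-1.56125481  0.55771765 -1.77385568]
```

View pics/s6.png

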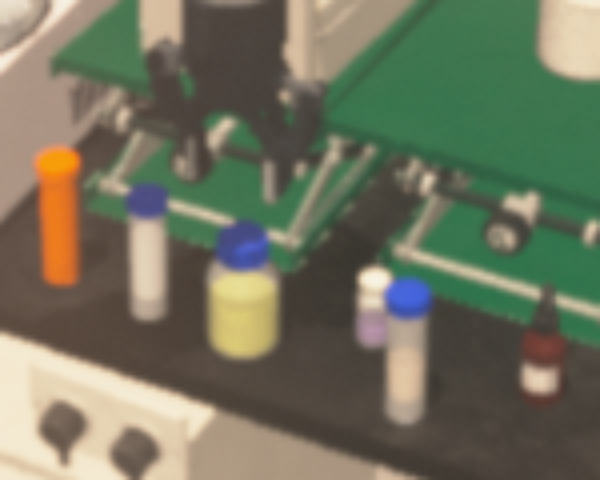

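The open fingers are above the bottle cap and on either side of it, around (190,150) and (275,185) in the crop. I'm descending with a check along the way.

Request:
{"name": "jog_arm", "arguments": {
  "motion": "65 0 0 0.03 0 0 0; 65 0 0 0.06 0 0 0; 65 0 0 0.09 0 0 0; 65 0 0 0.124 0 0 0; 65 0 0 0.124 0 0 0"
}}

```text
time: 15.05
tool_pos: [0.4266, -0.1201, 0.0792]
tool_rot: [-0.001, 1.0, -0.0, -0.002]
contact_force: [0.4, -0.4, -0.3]
gripper_width: 0.652
grasp_force: 0.0
```

Request:
{"name": "jog_arm", "arguments": {
  "motion": "0 0 0 0 0 0 0; 0 0 0 0 0 0 0; 0 0 0 0 0 0 0; 0 0 0 0 0 0 0; 0 0 0 0 0 0 0"
}}

```text
time: 15.68
tool_pos: [0.4285, -0.121, 0.082]
tool_rot: [0.0, 1.0, -0.0, 0.001]
contact_force: [-0.2, -0.9, 2.1]
gripper_width: 0.41
grasp_force: 59.0
```

Request:
{"name": "jog_arm", "arguments": {
  "motion": "0 0 0 -0.06 0 0 0; 0 0 0 -0.15 0 0 0; 0 -0.01 0 -0.25 0 0 0; 0 -0.034 0 -0.34 0 0 0; 0 -0.034 0 -0.38 0 0 0"
}}

```text
time: 16.3
tool_pos: [0.4113, -0.1208, 0.2737]
tool_rot: [0.001, 1.0, -0.0, 0.002]
contact_force: [-0.2, -0.2, -0.9]
gripper_width: 0.413
grasp_force: 58.9
```

Request:
{"name": "jog_arm", "arguments": {
  "motion": "0 0 -0.08 0 0 0 0; 0 0 -0.18 0 0 0 0; 0 0 -0.28 0 0 0 0; 0 0 -0.38 0 0 0 0; 0 0.02 -0.48 0 0 0 0"
}}

```text
time: 16.92
tool_pos: [0.4202, 0.1211, 0.2693]
tool_rot: [0.0, 1.0, 0.0, -0.001]
contact_force: [0.9, -0.1, -1.5]
gripper_width: 0.414
grasp_force: 59.1
```

Request:
{"name": "jog_arm", "arguments": {
  "motion": "0 0.04 -0.08 0 0 0 0; 0 0.08 -0.15 0 0 0 0; 0 0.11 -0.201 0 0 0 0; 0 0.11 -0.201 0 0 0 0; 0 0.11 -0.201 0 0 0 0"
}}

```text
time: 17.55
tool_pos: [0.4754, 0.2195, 0.2696]
tool_rot: [0.001, 1.0, -0.0, -0.001]
contact_force: [0.1, -0.4, -1.8]
gripper_width: 0.413
grasp_force: 59.2
```

Request:
{"name": "jog_arm", "arguments": {
  "motion": "0 0 0 0 0 0 0; 0 0 0 0.04 0 0 0; 0 0 0 0.07 0 0 0; 0 0 0 0.1 0 0 0; 0 0 0 0.12 0 0 0"
}}

```text
time: 18.18
tool_pos: [0.4754, 0.2196, 0.2094]
tool_rot: [0.0, 1.0, -0.0, -0.001]
contact_force: [-0.3, 0.1, -2.2]
gripper_width: 0.409
grasp_force: 59.3
```

Run:
```python
from h import *
f=grab_frame("top");g=grab_frame("scene"); s=state(); print(s["tool_pos"],s["contact_force"],s["gripper_width"])
a=cv2.resize(f["color"][130:250,150:270],(400,400)); b=cv2.resize(g["color"][120:220,170:270],(400,400))
cv2.imwrite("pics/x7.png",np.hstack([a,b])[...,::-1])
```

```text
[0.47512798 0.21955707 0.20932106] [ 0.2022209   0.29283085 -2.22842314] 0.41151091542089296
```

View pics/x7.png

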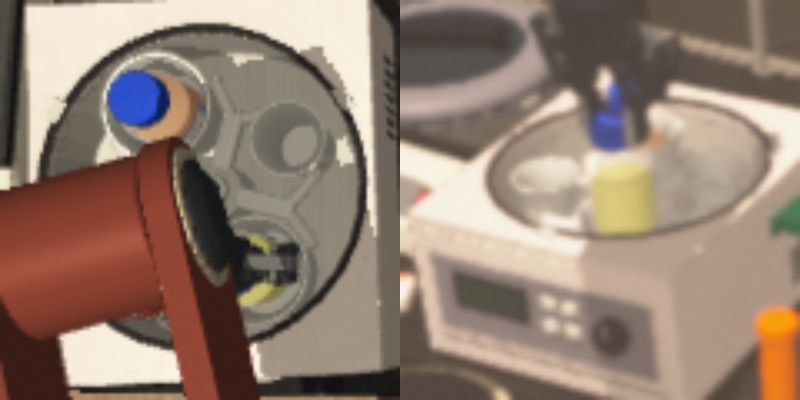

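The bottle is upright and entering the near bucket's mouth.

Request:
{"name": "jog_arm", "arguments": {
  "motion": "0 0 0 0.03 0 0 0; 0 0 0 0.055 0 0 0; 0 0 0 0.075 0 0 0; 0 0 0 0.09 0 0 0; 0 0 0 0.1 0 0 0"
}}

```text
time: 18.9
tool_pos: [0.4772, 0.2199, 0.1638]
tool_rot: [-0.0, 1.0, -0.0, 0.001]
contact_force: [-5.1, -3.0, 19.0]
gripper_width: 0.413
grasp_force: 62.3
```

Request:
{"name": "jog_arm", "arguments": {
  "motion": "0 0 0 0.001 0 0 0; 0 0 0 0.002 0 0 0; 0 0 0 0.003 0 0 0; 0 0 0 0.004 0 0 0; 0 0 0 0.004 0 0 0"
}}

```text
time: 19.52
tool_pos: [0.4775, 0.22, 0.1638]
tool_rot: [-0.0, 1.0, -0.0, 0.002]
contact_force: [-4.2, -2.5, 13.8]
gripper_width: 0.414
grasp_force: 61.6
```

Request:
{"name": "jog_arm", "arguments": {
  "motion": "62 0 0 0 0 0 0; 62 0 0 0 0 0 0; 62 0 0 0 0 0 0; 62 0 0 -0.03 0 0 0; 62 0 0 -0.1 0 0 0"
}}

```text
time: 20.15
tool_pos: [0.4748, 0.2195, 0.2085]
tool_rot: [0.001, 1.0, -0.0, -0.002]
contact_force: [-0.3, 0.2, 0.7]
gripper_width: 0.622
grasp_force: 0.0
```

Request:
{"name": "jog_arm", "arguments": {
  "motion": "62 0 0 -0.1 0 0 0; 62 -0.06 0.06 -0.124 0 0 0; 62 -0.13 0.15 -0.124 0 0 0; 62 -0.13 0.26 -0.124 0 0 0; 62 -0.13 0.38 -0.124 0 0 0"
}}

```text
time: 20.78
tool_pos: [0.4106, 0.0287, 0.2727]
tool_rot: [0.0, 1.0, 0.001, 0.001]
contact_force: [0.9, -0.9, 0.8]
gripper_width: 0.62
grasp_force: 0.0
```

Request:
{"name": "jog_arm", "arguments": {
  "motion": "62 0 0.12 0 0 0 0; 62 0 0.24 0 0 0 0; 62 0 0.24 0 0 0 0; 62 0 0.24 0 0 0 0; 62 0 0.24 0 0 0 0"
}}

```text
time: 21.4
tool_pos: [0.4112, -0.0889, 0.2717]
tool_rot: [-0.0, 1.0, 0.001, 0.0]
contact_force: [0.4, -0.4, 0.0]
gripper_width: 0.619
grasp_force: 0.0
```

Run:
```python
from h import *
f=grab_frame("top"); s=state(); print(s["tool_pos"],s["time"])
for o in caps(f):
    if o[0][1]>150 and o[3][0]<.7: print(o)
for t in ("narrow_bucket_1","tube_1_mid"): print([(round(d["p"],2),np.round(d["at"],3).tolist()) for d in place_of("top",t)])
cv2.imwrite("pics/x8.png",cv2.resize(f["color"][110:260,140:440],None,fx=2.6,fy=2.6)[...,::-1])
```

```text
[ 0.41117119 -0.08883923  0.27154804] 21.45
([191.0, 159.0], 225, 200, [0.5971, 0.3006, 0.1876], [0.5964, 0.3005, 0.187])
([530.0, 161.0], 132, 36, [0.633, -0.574, 0.0508], [0.6333, -0.5737, 0.0498])
([223.0, 210.0], 226, 210, [0.4748, 0.2186, 0.1877], [0.4756, 0.2183, 0.1869])
([5.0, 218.0], 51, 42, [0.4467, 0.862, 0.0172], [0.4466, 0.8614, 0.0162])
([421.0, 241.0], 149, 129, [0.4103, -0.2642, 0.1133], [0.41, -0.264, 0.1127])
[(0.9, [0.58, 0.194, 0.142]), (0.75, [0.502, 0.317, 0.138]), (0.3, [0.409, -0.267, 0.06])]
[(0.53, [0.411, -0.264, 0.059])]
```

View pics/x8.png

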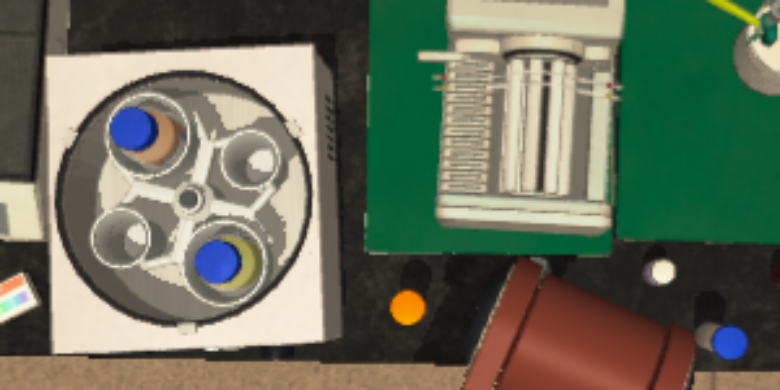

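Both bottles are seated, with their tops at 0.187, and the rotor hasn't turned. From the picture the narrow mouths are at about (.497,.321) and (.574,.200), which matches the fit. Next is the left tube.

Request:
{"name": "jog_arm", "arguments": {
  "motion": "60 0.02 -0.05 0 0 0 0; 60 0.035 -0.103 0 0 0 0; 60 0.035 -0.103 0.08 0 0 0; 60 0.035 -0.103 0.16 0 0 0; 60 0.035 -0.103 0.22 0 0 0"
}}

```text
time: 22.18
tool_pos: [0.4279, -0.0375, 0.1595]
tool_rot: [-0.0, 1.0, 0.001, -0.001]
contact_force: [1.0, 0.3, -0.3]
gripper_width: 0.596
grasp_force: 0.0
```

Request:
{"name": "jog_arm", "arguments": {
  "motion": "60 0 0 0 0 0 0; 60 0 0 0 0 0 0; 60 0 0 0 0 0 0; 60 0 0 0 0 0 0; 60 0 0 0 0 0 0"
}}

```text
time: 22.8
tool_pos: [0.4288, -0.0388, 0.162]
tool_rot: [0.0, 1.0, -0.0, 0.001]
contact_force: [-0.9, -0.3, 0.2]
gripper_width: 0.598
grasp_force: 0.0
```

Request:
{"name": "jog_arm", "arguments": {
  "motion": "60 0 0 0.04 0 0 0; 60 0 0 0.08 0 0 0; 60 0 0 0.12 0 0 0; 60 0 0 0.156 0 0 0; 60 0 0 0.156 0 0 0"
}}

```text
time: 23.42
tool_pos: [0.4272, -0.0384, 0.0819]
tool_rot: [-0.0, 1.0, -0.0, -0.002]
contact_force: [0.3, 0.5, -0.4]
gripper_width: 0.597
grasp_force: 0.0
```

Request:
{"name": "jog_arm", "arguments": {
  "motion": "0 0 0 0 0 0 0; 0 0 0 0 0 0 0; 0 0 0 0 0 0 0; 0 0 0 0 0 0 0; 0 0 0 0 0 0 0"
}}

```text
time: 24.05
tool_pos: [0.4294, -0.0389, 0.0844]
tool_rot: [0.0, 1.0, -0.0, 0.001]
contact_force: [-0.3, -0.4, 5.9]
gripper_width: 0.373
grasp_force: 59.7
```

Request:
{"name": "jog_arm", "arguments": {
  "motion": "0 0 0 -0.06 0 0 0; 0 0 0 -0.15 0 0 0; 0 -0.01 0 -0.25 0 0 0; 0 -0.036 0 -0.34 0 0 0; 0 -0.036 0 -0.374 0 0 0"
}}

```text
time: 24.68
tool_pos: [0.411, -0.0389, 0.2728]
tool_rot: [0.001, 1.0, -0.0, 0.002]
contact_force: [0.5, 0.3, -1.4]
gripper_width: 0.376
grasp_force: 59.5
```

Request:
{"name": "jog_arm", "arguments": {
  "motion": "0 0 -0.08 0 0 0 0; 0 0 -0.18 0 0 0 0; 0 0 -0.28 0 0 0 0; 0 0.02 -0.38 0 0 0 0; 0 0.06 -0.48 0 0 0 0"
}}

```text
time: 25.3
tool_pos: [0.44, 0.2031, 0.2681]
tool_rot: [0.0, 1.0, 0.0, -0.001]
contact_force: [0.5, -0.6, 0.3]
gripper_width: 0.378
grasp_force: 59.7
```

Request:
{"name": "jog_arm", "arguments": {
  "motion": "0 0.04 -0.08 0 0 0 0; 0 0.09 -0.18 0 0 0 0; 0 0.114 -0.237 0 0 0 0; 0 0.114 -0.237 0 0 0 0; 0 0.114 -0.237 0 0 0 0"
}}

```text
time: 25.92
tool_pos: [0.4969, 0.3193, 0.2683]
tool_rot: [0.001, 1.0, -0.0, -0.001]
contact_force: [0.1, 0.1, -0.3]
gripper_width: 0.375
grasp_force: 59.8
```

Request:
{"name": "jog_arm", "arguments": {
  "motion": "0 0 0 0 0 0 0; 0 0 0 0.03 0 0 0; 0 0 0 0.05 0 0 0; 0 0 0 0.07 0 0 0; 0 0 0 0.07 0 0 0"
}}

```text
time: 26.55
tool_pos: [0.4968, 0.3194, 0.2336]
tool_rot: [0.001, 1.0, -0.0, -0.001]
contact_force: [0.2, 0.5, -0.8]
gripper_width: 0.371
grasp_force: 59.8
```

Run:
```python
from h import *
f=grab_frame("top");g=grab_frame("scene"); s=state(); print(s["tool_pos"],s["contact_force"],s["gripper_width"])
a=cv2.resize(f["color"][130:250,150:270],(400,400)); b=cv2.resize(g["color"][100:220,150:270],(400,400))
cv2.imwrite("pics/x9.png",np.hstack([a,b])[...,::-1])
```

```text
[0.49753042 0.31985712 0.2352678 ] [-0.24163889  0.0459326  -0.65162907] 0.3750551019107507
```

View pics/x9.png

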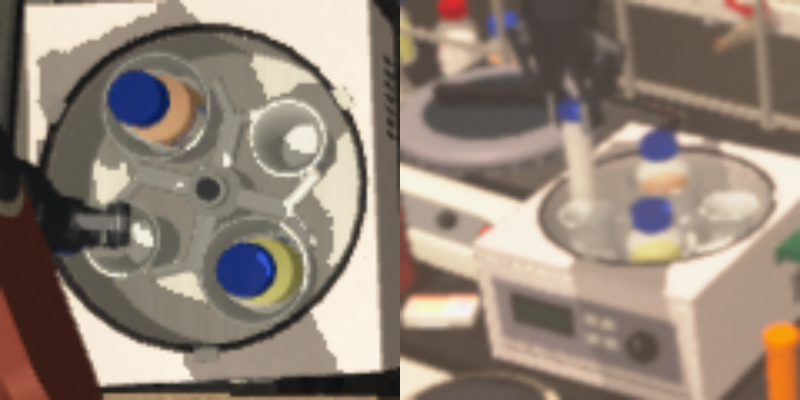

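The tube hangs upright above the left narrow bucket, at (575,190) in the scene half of the picture. I'm lowering it.

Request:
{"name": "jog_arm", "arguments": {
  "motion": "0 0 0 0.03 0 0 0; 0 0 0 0.06 0 0 0; 0 0 0 0.09 0 0 0; 0 0 0 0.12 0 0 0; 0 0 0 0.15 0 0 0"
}}

```text
time: 27.28
tool_pos: [0.4973, 0.3198, 0.159]
tool_rot: [0.0, 1.0, -0.0, -0.0]
contact_force: [-0.1, 0.4, -0.6]
gripper_width: 0.375
grasp_force: 59.8
```

Request:
{"name": "jog_arm", "arguments": {
  "motion": "0 0 0 0.004 0 0 0; 0 0 0 0.008 0 0 0; 0 0 0 0.012 0 0 0; 0 0 0 0.016 0 0 0; 0 0 0 0.018 0 0 0"
}}

```text
time: 27.9
tool_pos: [0.4991, 0.3203, 0.1544]
tool_rot: [-0.001, 1.0, -0.0, 0.002]
contact_force: [-0.4, -1.7, 9.7]
gripper_width: 0.374
grasp_force: 60.5
```

Request:
{"name": "jog_arm", "arguments": {
  "motion": "60 0 0 0 0 0 0; 60 0 0 0 0 0 0; 60 0 0 0 0 0 0; 60 0 0 -0.03 0 0 0; 60 0 0 -0.1 0 0 0"
}}

```text
time: 28.52
tool_pos: [0.4964, 0.3193, 0.2004]
tool_rot: [0.001, 1.0, -0.0, -0.002]
contact_force: [-0.2, 0.8, 0.1]
gripper_width: 0.602
grasp_force: 0.0
```

Request:
{"name": "jog_arm", "arguments": {
  "motion": "60 0 0 -0.1 0 0 0; 60 -0.06 0.08 -0.138 0 0 0; 60 -0.12 0.18 -0.138 0 0 0; 60 -0.174 0.28 -0.138 0 0 0; 60 -0.174 0.4 -0.138 0 0 0"
}}

```text
time: 29.15
tool_pos: [0.4093, 0.1191, 0.2717]
tool_rot: [-0.0, 1.0, 0.001, 0.001]
contact_force: [0.8, -0.2, -0.8]
gripper_width: 0.601
grasp_force: 0.0
```

Request:
{"name": "jog_arm", "arguments": {
  "motion": "60 0 0.12 0 0 0 0; 60 0 0.24 0 0 0 0; 60 0 0.36 0 0 0 0; 60 0 0.44 0 0 0 0; 60 0 0.5 0 0 0 0"
}}

```text
time: 29.78
tool_pos: [0.4103, -0.1321, 0.2716]
tool_rot: [0.0, 1.0, -0.001, 0.001]
contact_force: [0.3, 0.2, 0.3]
gripper_width: 0.603
grasp_force: 0.0
```

Request:
{"name": "jog_arm", "arguments": {
  "motion": "60 0 0.1 0 0 0 0; 60 0 0.2 0 0 0 0; 60 0 0.27 0 0 0 0; 60 0 0.27 0 0 0 0; 60 0 0.27 0 0 0 0"
}}

```text
time: 30.4
tool_pos: [0.4105, -0.2647, 0.2709]
tool_rot: [-0.0, 1.0, -0.0, 0.0]
contact_force: [0.9, -0.8, 0.8]
gripper_width: 0.599
grasp_force: 0.0
```

Run:
```python
from h import *
f=grab_frame("top"); s=state(); print(s["tool_pos"],s["time"])
for o in caps(f):
    if o[0][1]>130 and o[3][0]<.7: print(o)
g=grab_frame("scene")
a=cv2.resize(f["color"][130:250,150:270],(400,400)); b=cv2.resize(g["color"][160:310,270:420],(400,400))
cv2.imwrite("pics/x10.png",np.hstack([a,b])[...,::-1])
print([(round(d["p"],2),np.round(d["at"],3).tolist()) for d in place_of("scene","tube_1_mid")],state()["tool_pos"])
```

```text
[ 0.41060687 -0.26438903  0.27085042] 30.45
([191.0, 159.0], 228, 205, [0.5977, 0.3007, 0.1883], [0.5965, 0.3001, 0.1868])
([530.0, 161.0], 131, 36, [0.6326, -0.5739, 0.0525], [0.6334, -0.5742, 0.0499])
([181.0, 199.0], 160, 150, [0.4992, 0.3195, 0.1833], [0.4991, 0.3195, 0.1833])
([223.0, 211.0], 220, 207, [0.4748, 0.2187, 0.1879], [0.4739, 0.2187, 0.1867])
([5.0, 218.0], 51, 37, [0.4468, 0.8624, 0.0179], [0.4467, 0.8614, 0.0177])
[(0.85, [0.41, -0.27, 0.054]), (0.65, [0.479, -0.346, 0.051]), (0.22, [0.594, 0.303, 0.138])] [ 0.41068455 -0.26417711  0.27071081]
```

View pics/x10.png

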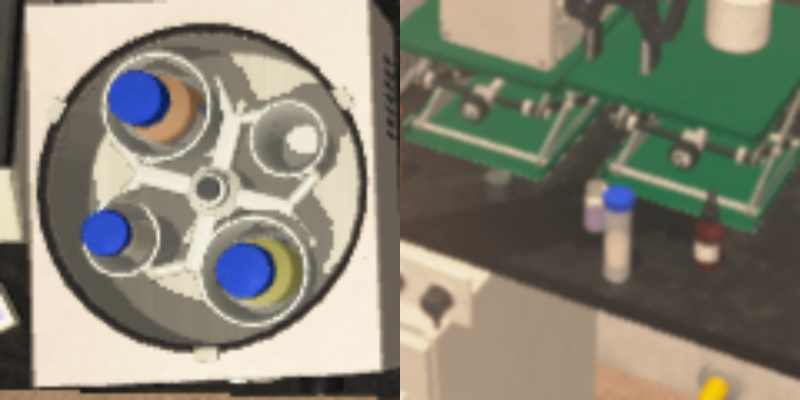

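The first tube is seated: its top is at 0.183, against 0.182 expected. The gripper is over the second tube.

Request:
{"name": "jog_arm", "arguments": {
  "motion": "60 0 0 0.08 0 0 0; 60 0 0 0.16 0 0 0; 60 0 0 0.22 0 0 0; 60 0 0 0.22 0 0 0; 60 0 0 0.22 0 0 0"
}}

```text
time: 31.18
tool_pos: [0.4112, -0.2653, 0.162]
tool_rot: [0.001, 1.0, 0.0, 0.001]
contact_force: [0.1, 0.3, 0.9]
gripper_width: 0.601
grasp_force: 0.0
```

Request:
{"name": "jog_arm", "arguments": {
  "motion": "60 0 0 0.04 0 0 0; 60 0 0 0.08 0 0 0; 60 0 0 0.12 0 0 0; 60 0 0 0.155 0 0 0; 60 0 0 0.155 0 0 0"
}}

```text
time: 31.8
tool_pos: [0.4102, -0.2648, 0.0824]
tool_rot: [-0.0, 1.0, 0.0, -0.0]
contact_force: [-0.2, 0.8, 0.2]
gripper_width: 0.6
grasp_force: 0.0
```

Request:
{"name": "jog_arm", "arguments": {
  "motion": "0 0 0 0 0 0 0; 0 0 0 0 0 0 0; 0 0 0 0 0 0 0; 0 0 0 0 0 0 0; 0 0 0 0 0 0 0"
}}

```text
time: 32.42
tool_pos: [0.4113, -0.2659, 0.0842]
tool_rot: [0.001, 1.0, -0.0, 0.001]
contact_force: [-0.6, 0.2, 6.4]
gripper_width: 0.379
grasp_force: 59.7
```

Request:
{"name": "jog_arm", "arguments": {
  "motion": "0 0 0 -0.06 0 0 0; 0 0 0 -0.15 0 0 0; 0 0 0 -0.25 0 0 0; 0 0 0 -0.34 0 0 0; 0 0 0 -0.376 0 0 0"
}}

```text
time: 33.05
tool_pos: [0.4111, -0.2657, 0.2736]
tool_rot: [0.001, 1.0, -0.0, 0.002]
contact_force: [1.5, 0.5, -0.8]
gripper_width: 0.38
grasp_force: 59.6
```

Request:
{"name": "jog_arm", "arguments": {
  "motion": "0 0 -0.08 0 0 0 0; 0 0 -0.18 0 0 0 0; 0 0 -0.28 0 0 0 0; 0 0 -0.38 0 0 0 0; 0 0 -0.48 0 0 0 0"
}}

```text
time: 33.67
tool_pos: [0.4095, -0.0235, 0.2687]
tool_rot: [-0.0, 1.0, -0.0, -0.001]
contact_force: [0.4, 0.1, -0.5]
gripper_width: 0.378
grasp_force: 59.6
```

Request:
{"name": "jog_arm", "arguments": {
  "motion": "0 0 -0.1 0 0 0 0; 0 0 -0.2 0 0 0 0; 0 0 -0.3 0 0 0 0; 0 0 -0.4 0 0 0 0; 0 0 -0.448 0 0 0 0"
}}

```text
time: 34.3
tool_pos: [0.4092, 0.2008, 0.2685]
tool_rot: [0.0, 1.0, 0.001, -0.002]
contact_force: [0.2, 0.0, -0.2]
gripper_width: 0.378
grasp_force: 59.7
```

Request:
{"name": "jog_arm", "arguments": {
  "motion": "0 0.08 0 0 0 0 0; 0 0.17 0 0 0 0 0; 0 0.26 0 0 0 0 0; 0 0.328 0 0 0 0 0; 0 0.328 0 0 0 0 0"
}}

```text
time: 34.92
tool_pos: [0.575, 0.1983, 0.2675]
tool_rot: [0.001, 1.0, -0.001, -0.002]
contact_force: [-0.7, -0.6, -0.5]
gripper_width: 0.375
grasp_force: 60.0
```

Request:
{"name": "jog_arm", "arguments": {
  "motion": "0 0 0 0 0 0 0; 0 0 0 0.03 0 0 0; 0 0 0 0.05 0 0 0; 0 0 0 0.07 0 0 0; 0 0 0 0.07 0 0 0"
}}

```text
time: 35.55
tool_pos: [0.5736, 0.1987, 0.2342]
tool_rot: [0.0, 1.0, 0.0, -0.001]
contact_force: [0.5, -0.2, -1.0]
gripper_width: 0.373
grasp_force: 60.0
```

Run:
```python
from h import *
f=grab_frame("top");g=grab_frame("scene"); s=state(); print(s["tool_pos"],s["contact_force"],s["gripper_width"])
a=cv2.resize(f["color"][130:250,150:270],(400,400)); b=cv2.resize(g["color"][100:220,150:270],(400,400))
cv2.imwrite("pics/x11.png",np.hstack([a,b])[...,::-1])
```

```text
[0.57449736 0.1988469  0.2358822 ] [ 0.60544456 -0.35444326 -0.68886547] 0.37946765924892734
```

View pics/x11.png

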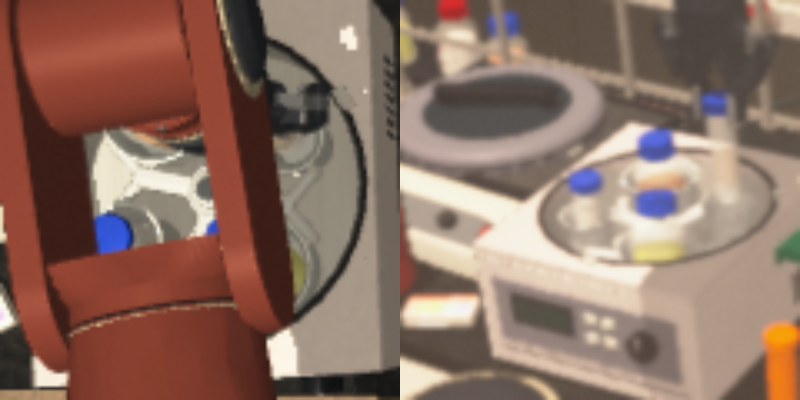

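The second tube hangs upright over the right narrow bucket, and the rotor hasn't turned. I'm lowering it.

Request:
{"name": "jog_arm", "arguments": {
  "motion": "0 0 0 0.03 0 0 0; 0 0 0 0.06 0 0 0; 0 0 0 0.09 0 0 0; 0 0 0 0.12 0 0 0; 0 0 0 0.15 0 0 0"
}}

```text
time: 36.28
tool_pos: [0.5743, 0.1988, 0.1594]
tool_rot: [0.0, 1.0, -0.0, -0.0]
contact_force: [0.6, -0.6, -0.6]
gripper_width: 0.379
grasp_force: 60.0
```

Request:
{"name": "jog_arm", "arguments": {
  "motion": "0 0 0 0.004 0 0 0; 0 0 0 0.008 0 0 0; 0 0 0 0.012 0 0 0; 0 0 0 0.016 0 0 0; 0 0 0 0.018 0 0 0"
}}

```text
time: 36.9
tool_pos: [0.5758, 0.199, 0.1543]
tool_rot: [-0.0, 1.0, -0.0, 0.002]
contact_force: [-1.9, -1.8, 8.3]
gripper_width: 0.378
grasp_force: 60.8
```

Request:
{"name": "jog_arm", "arguments": {
  "motion": "60 0 0 0 0 0 0; 60 0 0 0 0 0 0; 60 0 0 0 0 0 0; 60 0 0 -0.03 0 0 0; 60 0 0 -0.1 0 0 0"
}}

```text
time: 37.52
tool_pos: [0.5733, 0.1986, 0.2009]
tool_rot: [0.0, 1.0, -0.0, -0.002]
contact_force: [0.7, 0.3, 0.0]
gripper_width: 0.602
grasp_force: 0.0
```

Request:
{"name": "jog_arm", "arguments": {
  "motion": "60 0 0 -0.1 0 0 0; 60 0 0 -0.14 0 0 0; 60 -0.12 0 -0.14 0 0 0; 60 -0.24 0 -0.14 0 0 0; 60 -0.33 0 -0.14 0 0 0"
}}

```text
time: 38.15
tool_pos: [0.4073, 0.1987, 0.2712]
tool_rot: [0.0, 1.0, 0.0, -0.001]
contact_force: [0.2, 0.0, -0.2]
gripper_width: 0.6
grasp_force: 0.0
```

Request:
{"name": "jog_arm", "arguments": {
  "motion": "60 0 0.1 0 0 0 0; 60 0 0.2 0 0 0 0; 60 0 0.3 0 0 0 0; 60 0 0.36 0 0 0 0; 60 0 0.36 0 0 0 0"
}}

```text
time: 38.78
tool_pos: [0.4092, 0.0175, 0.2715]
tool_rot: [-0.0, 1.0, -0.002, -0.0]
contact_force: [0.2, 1.3, 1.3]
gripper_width: 0.603
grasp_force: 0.0
```

Run:
```python
from h import *
f=grab_frame("top"); s=state(); print(s["tool_pos"],s["time"])
for o in caps(f):
    if o[0][1]>130 and o[3][0]<.7: print(o)
g=grab_frame("scene")
a=cv2.resize(f["color"][130:250,150:270],(400,400)); b=cv2.resize(g["color"][110:290,150:420],(400,267))
b=np.vstack([b,np.zeros((133,400,3),np.uint8)])
cv2.imwrite("pics/x12.png",np.hstack([a,b])[...,::-1])
for t in("dropper_mid","vial_mid"): print([(round(d["p"],2),np.round(d["at"],3).tolist()) for d in place_of("scene",t)])
```

```text
[0.40926771 0.01848443 0.27153969] 38.825
([530.0, 161.0], 133, 36, [0.6327, -0.5737, 0.0512], [0.6322, -0.5741, 0.0502])
([190.0, 160.0], 228, 206, [0.5953, 0.3029, 0.1879], [0.5944, 0.3026, 0.1868])
([233.0, 169.0], 152, 141, [0.5737, 0.2001, 0.184], [0.5745, 0.1993, 0.1832])
([182.0, 201.0], 162, 148, [0.4967, 0.3189, 0.184], [0.4957, 0.3179, 0.1836])
([220.0, 202.0], 233, 158, [0.4938, 0.2292, 0.19], [0.4923, 0.2265, 0.1881])
([5.0, 218.0], 51, 40, [0.4468, 0.862, 0.0188], [0.4467, 0.8617, 0.0165])
[(0.56, [0.479, -0.348, 0.047])]
[(0.53, [0.48, -0.208, 0.028])]
```

View pics/x12.png

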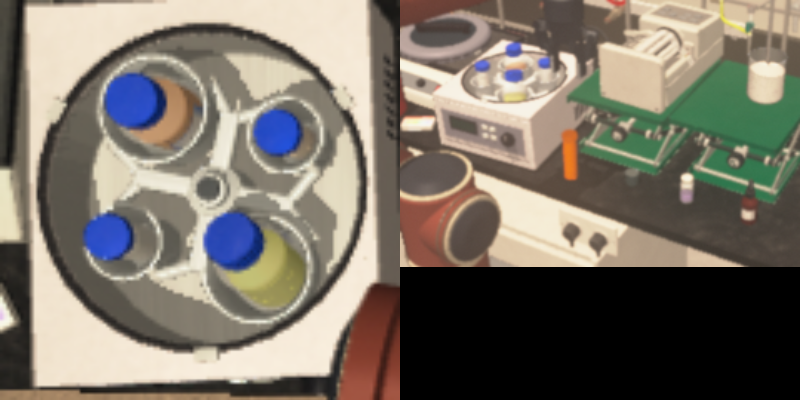

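The near bottle is leaning: its cap has moved about 19 mm towards the hub, to (235,240) in the left half. Cause: the second tube's foot, at about z 0.185, brushed that cap on its way over. All the others are seated, and the rotor has turned about 0.04 rad.

To fix it, I'll turn the gripper so it closes along the lean, straighten the bottle with the pads and reseat it.

Request:
{"name": "jog_arm", "arguments": {
  "motion": "100 0 -0.1 -0.02 0 0 0.11; 100 0 -0.2 -0.02 0 0 0.22; 100 0.04 -0.3 -0.02 0 0 0.34; 100 0.1 -0.38 -0.02 0 0 0.46; 100 0.149 -0.409 -0.02 0 0 0.582"
}}

```text
time: 39.6
tool_pos: [0.4839, 0.2271, 0.2814]
tool_rot: [0.0, 0.909, -0.418, -0.0]
contact_force: [-0.6, -0.3, 0.7]
gripper_width: 0.999
grasp_force: 0.0
```

Request:
{"name": "jog_arm", "arguments": {
  "motion": "100 0 0 0 0 0 0; 100 0 0 0 0 0 0; 100 0 0 0 0 0 0; 100 0 0 0 0 0 0; 100 0 0 0 0 0 0"
}}

```text
time: 40.22
tool_pos: [0.4839, 0.223, 0.2821]
tool_rot: [-0.0, 0.909, -0.418, 0.0]
contact_force: [-0.7, 0.1, 0.3]
gripper_width: 1.002
grasp_force: 0.0
```

Run:
```python
from h import *
from scipy.spatial.transform import Rotation as R
s=state(); q=s["tool_rot"]; M=R.from_quat([q[1],q[2],q[3],q[0]]).as_matrix()
print(s["tool_pos"],s["joint_pos"],M.round(3))
for tgt in ([.4845,.2225],[.477,.218]): print((M.T@np.array([tgt[0]-s["tool_pos"][0],tgt[1]-s["tool_pos"][1],.165-s["tool_pos"][2]])/.5).round(4))
```

```text
[0.48385165 0.22301509 0.28208095] [ 2.92152981e-01 -1.95011676e-01  1.76422902e+00  3.11008852e-05
  1.57181318e+00  2.72463192e+00] [[ 0.651 -0.759  0.001]
 [-0.759 -0.651  0.   ]
 [ 0.    -0.001 -1.   ]]
[ 1.600e-03 -2.000e-04  2.342e-01]
[-0.0014  0.0171  0.2342]
```

Request:
{"name": "jog_arm", "arguments": {
  "motion": "100 0 0 0.05 0 0 0; 100 0 0 0.1 0 0 0; 100 0 0 0.15 0 0 0; 100 0 0 0.17 0 0 0; 100 0 0 0.17 0 0 0"
}}

```text
time: 40.85
tool_pos: [0.4837, 0.2232, 0.1964]
tool_rot: [0.0, 0.909, -0.418, -0.0]
contact_force: [-0.0, -0.8, 1.0]
gripper_width: 0.998
grasp_force: 0.0
```

Run:
```python
from h import *
g=grab_frame("scene"); s=state(); print(s["tool_pos"],s["contact_force"])
cv2.imwrite("pics/x13.png",cv2.resize(g["color"][100:200,170:290],(720,600),interpolation=2)[...,::-1])
```

```text
[0.48430362 0.22334917 0.197446  ] [-0.73602271 -0.115389   -0.57628114]
```

View pics/x13.png

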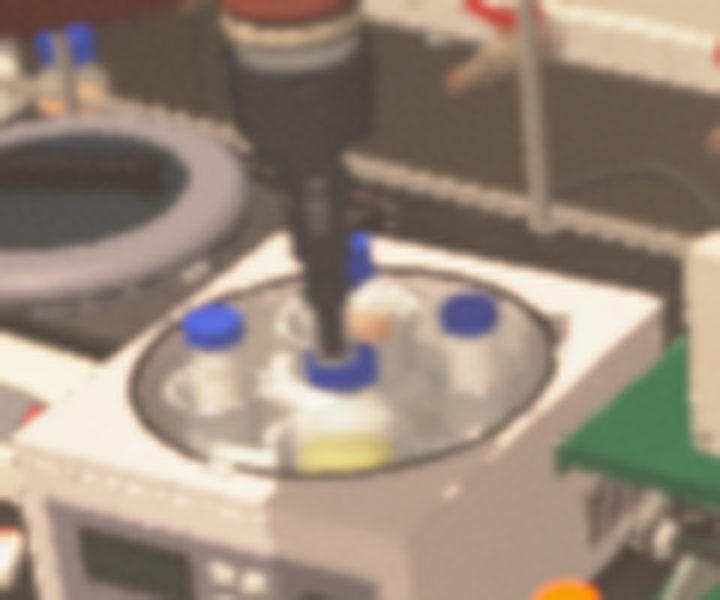

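Seen along the lean, the fingers sit on either side of the cap at (340,365). I'm going down the rest of the way.

Request:
{"name": "jog_arm", "arguments": {
  "motion": "100 0 0 0.015 0 0 0; 100 0 0 0.03 0 0 0; 100 0 0 0.045 0 0 0; 100 0 0 0.06 0 0 0; 100 0 0 0.06 0 0 0"
}}

```text
time: 41.52
tool_pos: [0.4834, 0.2232, 0.1657]
tool_rot: [0.001, 0.909, -0.418, -0.001]
contact_force: [-0.3, 0.3, 0.6]
gripper_width: 0.999
grasp_force: 0.0
```

Request:
{"name": "jog_arm", "arguments": {
  "motion": "80 0 0 0 0 0 0; 70 0 0.004 0 0 0 0; 65 0 0.008 0 0 0 0; 60 0 0.012 0 0 0 0; 55 0 0.016 0 0 0 0"
}}

```text
time: 42.15
tool_pos: [0.4777, 0.218, 0.1668]
tool_rot: [0.0, 0.909, -0.418, -0.0]
contact_force: [0.2, -0.2, 0.4]
gripper_width: 0.553
grasp_force: 0.1
```

Request:
{"name": "jog_arm", "arguments": {
  "motion": "50 0 0 0 0 0 0; 46 0 0 0 0 0 0; 0 0 0 0 0 0 0; 0 0 0 0 0 0 0; 0 0 0 0 0 0 0"
}}

```text
time: 42.78
tool_pos: [0.478, 0.2181, 0.1672]
tool_rot: [0.0, 0.909, -0.417, 0.0]
contact_force: [-1.2, 0.7, 3.6]
gripper_width: 0.409
grasp_force: 58.9
```

Request:
{"name": "jog_arm", "arguments": {
  "motion": "0 0 0 0.002 0 0 0; 0 0 0 0.004 0 0 0; 0 0 0 0.006 0 0 0; 0 0 0 0.006 0 0 0; 0 0 0 0.006 0 0 0"
}}

```text
time: 43.4
tool_pos: [0.4786, 0.218, 0.1671]
tool_rot: [-0.0, 0.909, -0.417, 0.001]
contact_force: [-5.9, -2.6, 14.7]
gripper_width: 0.407
grasp_force: 61.4
```

Request:
{"name": "jog_arm", "arguments": {
  "motion": "65 0 0 -0.004 0 0 0; 65 0 0 -0.004 0 0 0; 65 0 0 -0.004 0 0 0; 65 0 0 -0.03 0 0 0; 65 0 0 -0.1 0 0 0"
}}

```text
time: 44.02
tool_pos: [0.4767, 0.2177, 0.2125]
tool_rot: [0.002, 0.909, -0.418, -0.002]
contact_force: [0.9, 1.0, 0.1]
gripper_width: 0.654
grasp_force: 0.0
```

Request:
{"name": "jog_arm", "arguments": {
  "motion": "65 0 0 -0.1 0 0 0; 65 0 0 -0.15 0 0 0; 65 0.07 0.12 -0.15 0 0 0; 65 0.15 0.24 -0.15 0 0 0; 65 0.219 0.359 -0.15 0 0 0"
}}

```text
time: 44.65
tool_pos: [0.4198, 0.0384, 0.2899]
tool_rot: [-0.0, 0.909, -0.417, 0.001]
contact_force: [0.4, -0.7, 0.1]
gripper_width: 0.653
grasp_force: 0.0
```

Run:
```python
from h import *
f=grab_frame("top"); s=state(); print(s["tool_pos"],s["time"])
for o in caps(f):
    if o[0][1]>130 and o[3][0]<.7: print(o)
g=grab_frame("scene")
a=cv2.resize(f["color"][130:250,150:270],(400,400)); b=cv2.resize(g["color"][110:210,170:270],(400,400))
cv2.imwrite("pics/x14.png",np.hstack([a,b])[...,::-1])
```

```text
[0.41828538 0.03253434 0.28983938] 44.7
([530.0, 161.0], 133, 40, [0.6324, -0.5737, 0.0509], [0.6306, -0.5734, 0.0489])
([190.0, 160.0], 230, 200, [0.5953, 0.3046, 0.1883], [0.5943, 0.303, 0.1869])
([233.0, 169.0], 151, 142, [0.5748, 0.1994, 0.184], [0.5748, 0.1985, 0.1832])
([182.0, 201.0], 162, 151, [0.4968, 0.3185, 0.1837], [0.4956, 0.3183, 0.1834])
([224.0, 211.0], 221, 203, [0.4725, 0.2161, 0.1882], [0.4733, 0.2161, 0.1869])
([5.0, 218.0], 51, 38, [0.4468, 0.8632, 0.0178], [0.4468, 0.8612, 0.0168])
```

View pics/x14.png

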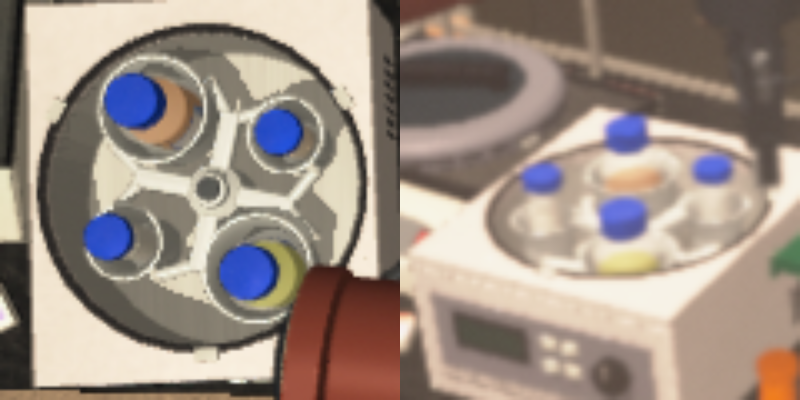

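All four are upright and seated, the dropper bottle and vial haven't moved, and the robot touches nothing.

```bash
python3 -c "
from plant import *
print(job_done())"
```

```text
the job is handed in; nothing more can be done
None
```

I handed the job in with both bottles and both tubes upright on their bucket floors and the dropper bottle and vial where they were, but a fingertip landed on a bottle cap (wrist force read up to 102 N against the 120 N limit), and a bottle knocked over to about 11° in its bucket had to be straightened.

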